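# Fetch the experiment binder from the packed rack on to the book rest

### The job

Take the ring binder (the one whose pages show at the top) out of the tightly packed file rack: tip it forward by its top, its foot still in the rack, then lift it out. Set it gently on the book rest, centred, standing on the ledge and leaning flat against the back, with its spine to the reader's left, and let go. Never let the binder fall over, keep the box files standing in the rack, and leave the other things on the desk where they are.

Things in the scene. Friction and masses are not known exactly. Their poses are not given: they have to be found in the camera images.
- binder: the ring binder to fetch: stiff grey board, 44 mm thick (y), 125 deep (x), 165 tall (z), 0.3 to 0.55 kg; stays shut. Alone of the five files it is open at the top: a white page block shows between two 3.5 mm cover boards, set back 7 mm below their top and 6 mm from their free edges. Origin: centre of its underside; spine at x = -62.5 mm, facing the rack's open front at the start; fore edge at x = +62.5
- binder_top (a point): centre of the binder's top, 165 mm above its underside
- binder_spine (a point): middle of the outside of the binder's spine (binder x = -62.5 mm, 82.5 mm up)
- rack: grey steel file rack, fixed. Origin: on the desk under the middle of the row's front face; x points into the row (its open front is -x), y along the row. Floor 8 mm thick; a 4 mm thick front lip, top 20 mm above the desk, keeps the files' feet in. Five 44 mm files, in any order, fill y = -110 to 110, x = 0 to 125 mm. End panels 95 mm high at y = 110 and -136, x = 31 to 181 mm
- rack_rear (a point): point on the rack's floor midway along the clear strip behind the files (rack x = 151 mm, 8 mm above the desk): the strip is open from x = 126 to 177 mm, then comes a rear rail only 40 mm high, so the files' rear top edges can be reached from above
- end_plate (a joint): sprung plate at the -y end of the row: presses the files together with about 8 N, so no finger fits between them and a file tipped forward up to about 30 degrees stays as it is left, held by its neighbours (past 37 degrees it falls out forwards). Slides along rack y; about 0 with a full row, up to 0.008 m with a file out
- book_rest: seat of the wooden book rest, fixed, 180 mm wide, facing away from the robot, leaning back 22 degrees. Origin: middle of the inner corner of ledge and back, 18 mm above the desk. z up along the back (100 mm high, 7 thick); x out along the ledge to the reader; y along it, -y on the reader's left. Ledge 60 mm deep, then a lip 13 mm above it. It tilts up 22 degrees to the front, square to the back
- rest_place (a point): where the centre of the binder's underside belongs: on the ledge, 22 mm in front of the back, mid width. Same axes as the book rest's seat; the binder then has its x along seat y (spine to -y), its y along seat -x, its z along seat z
- file_a: one of the four closed box files in the row: grey board box, 44 mm thick (y), 125 mm deep (x), 168 mm tall, with a closed flat top; origin: centre of its underside
- file_b: one of the four closed box files in the row: grey board box, 44 mm thick (y), 125 mm deep (x), 168 mm tall, with a closed flat top; origin: centre of its underside
- file_c: one of the four closed box files in the row: grey board box, 44 mm thick (y), 125 mm deep (x), 168 mm tall, with a closed flat top; origin: centre of its underside
- file_d: one of the four closed box files in the row: grey board box, 44 mm thick (y), 125 mm deep (x), 168 mm tall, with a closed flat top; origin: centre of its underside
- jar: glass jar with a black lid, 72 mm across, 95 mm tall; origin: centre of its underside
- beaker: glass beaker, 74 mm across, 95 mm tall; origin: centre of its underside
- can: aluminium drinks can, 52 mm across, 134 mm tall; origin: centre of its underside
- wash_bottle: white plastic bottle with a red cap, 62 mm across, 165 mm tall; origin: centre of its underside
- tongs: steel crucible tongs lying flat, 220 mm long, 8 to 10 mm high; origin: under the pivot, x towards the jaws
Not all that is in view belongs to the job. What is shaped like the file_c but green is not meant.

How it is judged:
By the outcome, as a careful person would: the job done as asked, in the order asked, and still so for the second after the job is handed in, with the robot touching nothing.
It also fails if it takes over 61 s, if anything falls off the work surface, if the arm or the gripper's body presses on something with over 40 N, if the wrist force passes 120 N, or if a joint passes its speed limit or range.

### The arm

A 6-joint arm with a two-finger parallel gripper is mounted at the origin on the work surface. World frame = base frame: x ahead of the robot, y to its left, z up, the work surface at z = 0. Lengths are in m, angles in rad, forces in N, time in s.
With the tool pointing down it reaches from about 0.35 to 0.775 m from the base axis. Payload 5.5 kg.
Tool frame: the origin (TCP) lies midway between the tips of the shut fingers; the grasp point (between the pads) lies 19 mm behind it; z points along the fingers, y is the line along which they close (so a half turn about z gives the same grasp; the last joint's range is limited). The gripper opens to 85 mm and grips with 20 to 120 N. Pads are 22 mm wide; open, the fingers measure 114 mm over their backs; the gripper's body (76 mm by 85 mm) begins 54 mm behind the grasp point. The pads swing forward as they close: fully open they stand 13 mm farther back than shut.
Start: joints at [1.168, 0.313, 0.046, 1.304, 0, 1.431], TCP at [0.149, 0.555, 0.231] pointing down, gripper open.
Joint ranges: [-2.76, 2.76], [-0.86, 1.69], [-1.03, 1.26], [-2.2, 2.34], [-1.47, 1.5], [-3.14, 3.14]. Speed limits (rad/s): [2.57, 2.57, 3.14, 3.14, 3.14, 3.14].

### API

Orientations are given as a unit quaternion [w, x, y, z].
In Python, from workcell import telemetry, imaging, env gives the robot as it stands. The module is installed in compiled form; this text tells all that it offers.
- The arm moves only by the tool step_arm, never from a script. Its argument "moves" is a list of rows, each a list of 3 entries, a list of its own where there are three numbers: the shift along the tool's x, y, z in mm, then the turn, a rotation vector about the tool's x, y, z in rad, then the finger opening in mm, from 0 to 85.4. A call has 1 to 8 rows; each row is the pose to reach, as a shift and turn from the pose commanded when the call began, along the tool's axes at that moment; what a row does not reach only later rows make up. A row lasts 1/12 s, in which the tool goes at most 41.7 mm and 7.16 degrees, less where a joint would pass 70% of its speed; a pose out of reach is approached as far as the arm can. A call with a gripper value outside its range is refused whole. The fingers move at their own pace and stop on an object; "grip_force" is the grip in N (left out, the last holds). Time passes only in rows, so rows that repeat a pose let the fingers close. It gives the time, the measured TCP pose, the force, the opening and the grip force at its end, in the units of the state.
- telemetry.get_state(): the state, without advancing time (a new reading comes with each control period).
- imaging.read_camera(name): name is "scene" or "top"; returns the picture (384x512x3 uint8, red, green, blue); there is no depth.
- imaging.camera_params(name): a dict with "camera_matrix" (3x3 intrinsics, pixels), "D" ([k1, k2, p1, p2, k3] as OpenCV has them; the pictures are not rectified), "pose" (4x4, takes a point from camera to world coordinates). Camera axes: x right, y up, looking along -z (the intrinsics and any distortion apply to the point x, -y, -z); pixel columns grow to the right and rows downward; lengths in m; the calibration is good to about 2 mm. A picture is of the moment at which its call begins. camera_params takes no time and is no camera call.
- env.hand_in(): hands the job in; it is judged then, once.
The state is a dict: "clock": time; "joint_pos": joint angles; "qvel": joint speeds; "tau": joint torques, N m; "tcp_pos": TCP position; "orientation": TCP orientation; "wrist_force": force on the tool from outside, world axes, zero at the start; "ft_torque": the same for the moment, N m; "finger_gap": finger opening in m; "grip_force": force on a finger pad.
Only numpy, scipy, OpenCV 4.12 (cv2) and the standard library are available. Lean on these libraries where they do the work, as an engineer would, in place of code of your own. Each camera call takes 0.05 s, during which the arm holds its last target. There are 200 camera calls.

## Working session

There is one attempt and no reset: what is moved stays moved. The work goes in short steps, Python scripts to look and compute and a tool call to move; the robot and the scene stay as the last step left them, time stands still between calls to the robot, and variables do not carry over. Pictures are saved under pics/ and viewed, at most 10 in all, crops included, and the job is handed in when it is done.

Besides the shell and the picture viewer there is one more tool, called after "Emit:" by a JSON object that holds its "method" and its "body". step_arm: Moves the arm, as the interface text tells. Its arguments: {"type":"object","properties":{"moves":{"type":"array"},"grip_force":{"type":"number"}},"required":["moves"]}

```bash
mkdir -p pics
cat > h.py <<'E'
import numpy as np, cv2
from workcell import telemetry, imaging, env
from scipy.spatial.transform import Rotation as R
def shot(n,f):
    im=imaging.read_camera(n); cv2.imwrite('pics/'+f,im[:,:,::-1]); return im
def ray(n,uv):
    p=imaging.camera_params(n); K=np.array(p['camera_matrix']);D=np.array(p['D'],float);T=np.array(p['pose'])
    q=cv2.undistortPoints(np.array(uv,float).reshape(-1,1,2),K,D).reshape(-1,2)
    d=np.c_[q[:,0],-q[:,1],-np.ones(len(q))]@T[:3,:3].T
    return T[:3,3],d
def onz(n,uv,z):
    o,d=ray(n,uv); z=np.broadcast_to(z,(len(d),)); return o+d*((z-o[2])/d[:,2])[:,None]
def proj(n,X):
    p=imaging.camera_params(n); K=np.array(p['camera_matrix']);D=np.array(p['D'],float);T=np.array(p['pose'])
    c=(np.atleast_2d(X)-T[:3,3])@T[:3,:3]
    return cv2.projectPoints((c*[1,-1,-1]).reshape(-1,1,3),np.zeros(3),np.zeros(3),K,D)[0].reshape(-1,2)
def rot(): 
    q=telemetry.get_state()['orientation']; return R.from_quat([q[1],q[2],q[3],q[0]])
def move(p,Rt=None):
    "shift mm (tool axes), rotvec to reach TCP p with rotation Rt"
    s=telemetry.get_state(); r=rot()
    return np.round(r.inv().apply(np.array(p)-s['tcp_pos'])*1000,1), None if Rt is None else np.round((r.inv()*Rt).as_rotvec(),4)
E
python3 - <<'E'
from h import *
np.set_printoptions(precision=3,suppress=True)
a=shot('scene','s0.png');b=shot('top','t0.png')
s=telemetry.get_state();print(s)
for n in('scene','top'):
    p=imaging.camera_params(n);print(n,np.array(p['pose']),np.array(p['camera_matrix']),p['D'])
cv2.imwrite('pics/t0b.png',cv2.resize(b,(800,600),interpolation=2)[:,:,::-1])
cv2.imwrite('pics/s0b.png',cv2.resize(a,(800,600),interpolation=2)[:,:,::-1])
print(rot().as_matrix())
E
```

```text
{'clock': 0.1, 'joint_pos': array([1.168, 0.314, 0.045, 1.304, 0.   , 1.431]), 'qvel': array([ 0.001, -0.001,  0.   , -0.   , -0.001,  0.001]), 'tau': array([  0.003, -48.172,  29.925,   0.013,  -0.   ,  -0.   ]), 'tcp_pos': array([0.149, 0.555, 0.23 ]), 'orientation': array([-0.   ,  0.131,  0.991, -0.001]), 'wrist_force': array([0.5  , 0.319, 0.368]), 'ft_torque': array([ 0.044,  0.034, -0.04 ]), 'grip_force': 0.0, 'finger_gap': 0.08546592130398306}
scene [[ 0.189 -0.929  0.319  0.895]
 [ 0.982  0.179 -0.06  -0.014]
 [-0.001  0.324  0.946  1.304]
 [ 0.     0.     0.     1.   ]] [[479.47    0.    257.   ]
 [  0.    479.47  188.733]
 [  0.      0.      1.   ]] [-0.018  0.     0.     0.     0.   ]
top [[ 0.016  0.995 -0.098  0.347]
 [-1.     0.016  0.004  0.071]
 [ 0.005  0.098  0.995  1.654]
 [ 0.     0.     0.     1.   ]] [[466.247   0.    251.02 ]
 [  0.    466.247 183.289]
 [  0.      0.      1.   ]] [-0.074  0.     0.     0.     0.   ]
[[-0.966  0.26  -0.001]
 [ 0.26   0.966 -0.001]
 [ 0.    -0.002 -1.   ]]
```

View pics/t0b.png

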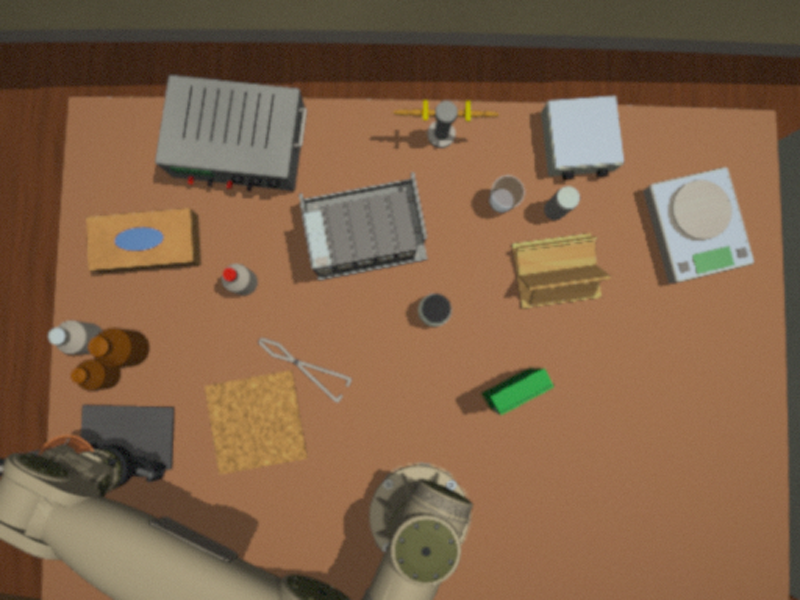

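View pics/s0b.png

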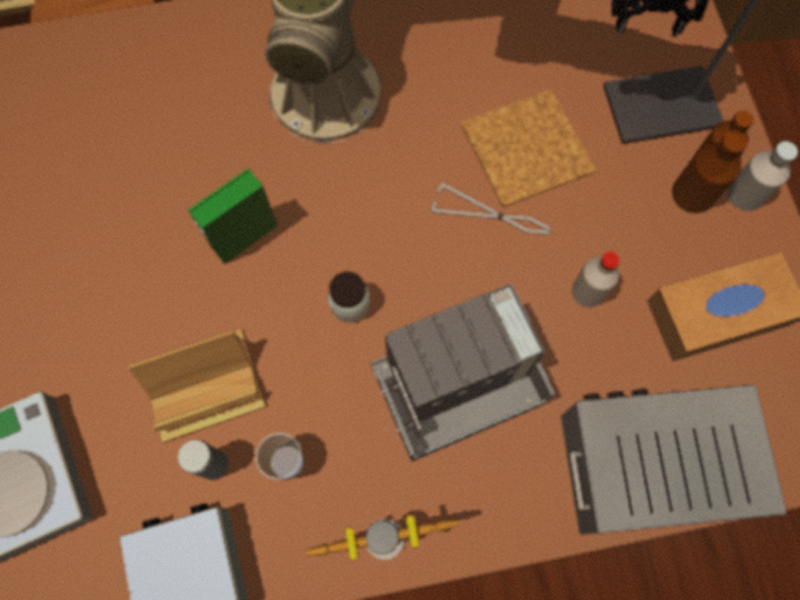

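Run:
```python
from h import *
np.set_printoptions(precision=4,suppress=True)
a=cv2.imread('pics/s0.png');b=cv2.imread('pics/t0.png')
def crop(im,x,y,w,h,W=400,H=300): return cv2.resize(im[y:y+h,x:x+w],(W,H),interpolation=cv2.INTER_CUBIC)
t=np.vstack([np.hstack([crop(b,185,105,100,75),crop(b,320,145,80,60)]),np.hstack([crop(a,232,178,140,105),crop(a,75,205,108,81)])])
cv2.imwrite('pics/m1.png',t)
for n,im,(x,y,w,h),z in(('top',b,(185,105,60,80),.166),('scene',a,(300,178,60,70),.166)):
    c=im[y:y+h,x:x+w]; m=(c.min(2)>140).astype(np.uint8)
    k,l,st,ce=cv2.connectedComponentsWithStats(m); i=1+np.argmax(st[1:,4]); 
    cn=cv2.findContours((l==i).astype(np.uint8),0,2)[0][0]; r=cv2.minAreaRect(cn); bx=cv2.boxPoints(r)+[x,y]
    print(n,st[i],bx.tolist()); print(onz(n,bx,z)); print(onz(n,[ce[i]+[x,y]],z))
```

```text
top [ 10  29  17  37 414] [[193.2910270690918, 135.2779026031494], [204.8708953857422, 133.0722141265869], [211.62800979614258, 168.54705047607422], [200.0481414794922, 170.75273895263672]]
[[0.6468 0.2554 0.166 ]
 [0.6546 0.218  0.166 ]
 [0.539  0.1932 0.166 ]
 [0.5312 0.2303 0.166 ]]
[[0.5921 0.2238 0.166 ]]
scene [ 15   7  31  45 580] [[313.6000032424927, 190.20000076293945], [325.60000228881836, 184.20000076293945], [345.4000015258789, 223.79999923706055], [333.4000015258789, 229.79999923706055]]
[[0.5419 0.1966 0.166 ]
 [0.5321 0.2299 0.166 ]
 [0.6414 0.2534 0.166 ]
 [0.6504 0.221  0.166 ]]
[[0.5946 0.2263 0.166 ]]
```

View pics/m1.png

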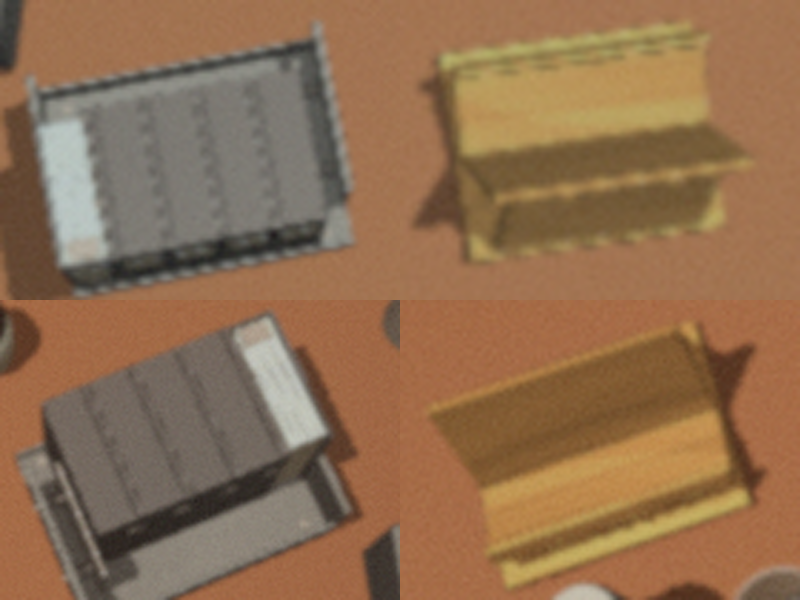

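Run:
```python
from h import *
np.set_printoptions(precision=4,suppress=True)
T=lambda l:[[320+u/5,145+v/5] for u,v in l]
S=lambda l:[[75+u*.27,205+(v-300)*.27] for u,v in l]
# order: top edge -> (left,right), inner corner (left,right)
for n,f,a,c in(('top',T,[(490,197),(750,160)],[(460,157),(712,122)]),('scene',S,[(430,412),(697,325)],[(485,487),(720,410)])):
    A=onz(n,f(a),.1095);C=onz(n,f(c),.018)
    for P in(A,C):
        d=P[1]-P[0]; print(n,P[:,:2].ravel(),np.linalg.norm(d),np.degrees(np.arctan2(d[1],d[0])),P.mean(0))
# row far front corner and rear corners at z=.176
TT=lambda l:[[185+u/4,105+v/4] for u,v in l]
SS=lambda l:[[232+u*.35,178+(v-300)*.35] for u,v in l]
print(onz('top',TT([(325,220),(310,92),(105,262),(85,108)]),.176))
print(onz('scene',SS([(45,405),(103,533),(233,348),(290,455)]),.176))
```

```text
top [ 0.5043 -0.4966  0.5325 -0.6784] 0.18391499751446486 -81.18383210658263 [ 0.5184 -0.5875  0.1095]
top [ 0.542  -0.509   0.5706 -0.6953] 0.1884918804490143 -81.27818571905446 [ 0.5563 -0.6021  0.018 ]
scene [ 0.5834 -0.127   0.5571  0.0655] 0.19433239160030458 97.77991120702382 [ 0.5703 -0.0308  0.1095]
scene [ 0.6227 -0.1043  0.5988  0.0757] 0.18163565979926005 97.58507836768024 [ 0.6108 -0.0143  0.018 ]
[[0.5681 0.0182 0.176 ]
 [0.6722 0.0315 0.176 ]
 [0.5314 0.1934 0.176 ]
 [0.6561 0.2126 0.176 ]]
[[0.5762 0.0226 0.176 ]
 [0.6936 0.0496 0.176 ]
 [0.5567 0.1919 0.176 ]
 [0.6585 0.2177 0.176 ]]
```

Run:
```python
from h import *
np.set_printoptions(precision=4,suppress=True)
T=lambda l:[[320+(u-400)/5,145+v/5] for u,v in l]
S=lambda l:[[75+(u-400)*.27,205+(v-300)*.27] for u,v in l]
for n,f,a,c in(('top',T,[(490,197),(750,160)],[(460,157),(712,122)]),('scene',S,[(430,412),(697,325)],[(485,487),(720,410)])):
    A=onz(n,f(a),.1095);C=onz(n,f(c),.018)
    for P in(A,C):
        d=P[1]-P[0]; print(n,P[:,:2].ravel(),np.linalg.norm(d),np.degrees(np.arctan2(d[1],d[0])),P.mean(0))
Rz=R.from_euler('z',102.3-90,degrees=True)
# tool down, y along rack y
xh=Rz.apply([1,0,0]);yh=Rz.apply([0,1,0]); b=np.array([.594,.225,0])
Rt=R.from_matrix(np.c_[-xh,yh,[0,0,-1]])
print(move(b+xh*.110+[0,0,.26],Rt)); print(telemetry.get_state()['joint_pos'])
```

```text
top [ 0.4999 -0.225   0.5277 -0.4011] 0.1783547822137807 -81.02506695373617 [ 0.5138 -0.3131  0.1095]
top [ 0.5371 -0.2212  0.5653 -0.4021] 0.1830081715867368 -81.15514340520389 [ 0.5512 -0.3117  0.018 ]
scene [ 0.5313 -0.3985  0.5041 -0.2095] 0.19093055655487431 98.19322162890765 [ 0.5177 -0.304   0.1095]
scene [ 0.5675 -0.3924  0.5426 -0.2157] 0.17843584698350395 98.01318856521478 [ 0.5551 -0.304   0.018 ]
(array([-612.9, -152.5,  -29.4]), array([-0.0015, -0.0006, -0.4775]))
[1.1684 0.3139 0.0451 1.3036 0.     1.4312]
```

Emit:
{"method": "step_arm", "body": {"moves": [[[-595,-162,-30],[0,0,-0.4775],0],[[-595,-162,-30],[0,0,-0.4775],0],[[-595,-162,-30],[0,0,-0.4775],0],[[-595,-162,-30],[0,0,-0.4775],0],[[-595,-162,-30],[0,0,-0.4775],0],[[-595,-162,-30],[0,0,-0.4775],0],[[-595,-162,-30],[0,0,-0.4775],0],[[-595,-162,-30],[0,0,-0.4775],0]], "grip_force": 60}}

```text
clock: 0.77
tcp_pos: [0.4265, 0.393, 0.2466]
orientation: [-0.0, -0.107, 0.994, -0.0]
wrist_force: [0.7, 0.6, -1.2]
finger_gap: 0.0001
grip_force: 0.0
```

```bash
cat >> h.py <<'E'
Rz=R.from_euler('z',12.3,degrees=True)
xh=Rz.apply([1,0,0]);yh=Rz.apply([0,1,0]); b=np.array([.594,.225,0]); piv=b-.0625*xh+np.array([0,0,.008])
Rt0=R.from_matrix(np.c_[-xh,yh,[0,0,-1]])
E
python3 - <<'E'
from h import *
print(move(b+xh*.090+[0,0,.26],Rt0)); print(telemetry.get_state())
E
```

```text
(array([-217.8, -199.9,  -13.5]), array([-0.0001, -0.0006,  0.0002]))
{'clock': 0.7667, 'joint_pos': array([6.06114904e-01, 3.20238684e-01, 9.31409520e-02, 1.34430780e+00,
       1.40215137e-04, 3.91281796e-01]), 'qvel': array([-0.8054683 ,  0.26154781,  0.41759693,  0.15199133,  0.00325127,
       -0.79801968]), 'tau': array([  2.98714757, -51.07812166,  28.20052207,   0.14444472,
        -0.1141359 ,   0.81417901]), 'tcp_pos': array([0.4265283 , 0.39303927, 0.24661289]), 'orientation': array([-3.01036205e-04, -1.07210079e-01,  9.94236341e-01, -8.41179558e-05]), 'wrist_force': array([ 0.66323896,  0.62957132, -1.18159785]), 'ft_torque': array([ 0.01767905, -0.0164341 ,  0.02755067]), 'grip_force': 0.0, 'finger_gap': 0.00010556671820545055}
```

Emit:
{"method": "step_arm", "body": {"moves": [[[-209,-192,-10],[0,0,0],0],[[-209,-192,-10],[0,0,0],0],[[-209,-192,-10],[0,0,0],0],[[-209,-192,-10],[0,0,0],0],[[-209,-192,-10],[0,0,0],0],[[-209,-192,-10],[0,0,0],0],[[-209,-192,-10],[0,0,0],0],[[-209,-192,-10],[0,0,0],0]]}}

```text
clock: 1.43
tcp_pos: [0.6754, 0.2464, 0.2535]
orientation: [-0.001, -0.104, 0.995, -0.001]
wrist_force: [-2.0, 0.1, -1.1]
finger_gap: 0.0001
grip_force: 0.0
```

Run:
```python
from h import *
print(move(b+xh*.090+[0,0,.26],Rt0)); s=telemetry.get_state();print(s['tcp_pos'],s['joint_pos'])
a=shot('scene','s1.png');t=shot('top','t1.png')
def crop(im,x,y,w,h): return cv2.resize(im[y:y+h,x:x+w],(400,300),interpolation=cv2.INTER_CUBIC)
cv2.imwrite('pics/m2.png',np.hstack([crop(t,170,75,120,90),crop(a,232,178,140,105)])[:,:,::-1])
for d in((.09,.26),(.09,.145)): print(proj('scene',b+xh*d[0]+[0,0,d[1]]),proj('top',b+xh*d[0]+[0,0,d[1]]))
```

```text
(array([-6. , -3.5, -6.5]), array([-0.0018, -0.0013, -0.0064]))
[0.675351   0.2463862  0.25351973] [ 0.23903332  0.62614864  0.59028987  1.5363029  -0.00172456  0.03075226]
[[353.14993363 231.11307311]] [[193.68806628 117.83866092]]
[[344.34542883 242.35607755]] [[197.75136932 126.11622906]]
```

View pics/m2.png

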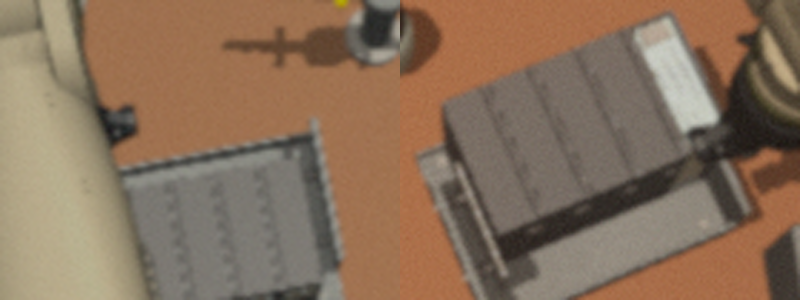

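Emit:
{"method": "step_arm", "body": {"moves": [[[-3,-3,0],[0,0,0],0],[[-3,-3,40],[0,0,0],0],[[-3,-3,80],[0,0,0],0],[[-3,-3,110],[0,0,0],0],[[-3,-3,110],[0,0,0],0],[[-3,-3,110],[0,0,0],0]]}}

```text
clock: 2.03
tcp_pos: [0.6714, 0.2499, 0.1459]
orientation: [-0.002, -0.108, 0.994, -0.0]
wrist_force: [0.2, -0.5, 1.1]
finger_gap: -0.0001
grip_force: 0.0
```

Run:
```python
from h import *
np.set_printoptions(precision=4,suppress=True)
s=telemetry.get_state();print(s['tcp_pos'],s['joint_pos'],s['wrist_force'])
print('err',move(b+xh*.090+[0,0,.145],Rt0))
# arc about pivot: contact corner of finger at TCP+11mm toward front; contact starts (125,137) rel pivot
for th in (0,8,16,24,28):
    t=np.radians(th); cx,cz=125.,137.
    x=cx*np.cos(t)-cz*np.sin(t); z=cx*np.sin(t)+cz*np.cos(t)
    tt=t*.7
    # finger tilt tt (tool tip leaning with binder): TCP = contact + 11mm perpendicular
    P=piv+xh*(x+11*np.cos(tt))/1000+np.array([0,0,1])*(z+11*np.sin(tt))/1000
    Rt=R.from_rotvec(-yh*tt)*Rt0
    print(th,P,*move(P,Rt))
```

```text
[0.6714 0.2499 0.1459] [0.2444 0.6307 0.3369 1.2814 0.0002 0.0278] [ 0.2167 -0.5338  1.0686]
err (array([-9.1, -7.9,  0.8]), array([ 0.    , -0.0044,  0.0019]))
0 [0.6658 0.2407 0.145 ] [ 7.4 -7.9  0.9] [ 0.     -0.0044  0.0019]
8 [0.6459 0.2363 0.1621] [ 27.8  -7.8 -16.1] [ 0.0001 -0.1021  0.0019]
16 [0.624  0.2315 0.1763] [ 50.4  -7.8 -30.2] [ 0.0002 -0.1998  0.0019]
24 [0.6004 0.2264 0.1872] [ 74.6  -7.7 -41. ] [ 0.0003 -0.2976  0.0019]
28 [0.5881 0.2237 0.1913] [ 87.2  -7.7 -45.1] [ 0.0004 -0.3464  0.0019]
```

Emit:
{"method": "step_arm", "body": {"moves": [[[0,-8,0],[0,0,0],0],[[2,-8,0],[0,0,0],0],[[8,-8,0],[0,0,0],0],[[14,-8,-5],[0,-0.03,0],0],[[21,-8,-11],[0,-0.065,0],0],[[28,-8,-16],[0,-0.1,0],0],[[34,-8,-20],[0,-0.125,0],0],[[39,-8,-23],[0,-0.15,0],0]]}}

```text
clock: 2.7
tcp_pos: [0.6388, 0.2331, 0.1731]
orientation: [0.078, -0.107, 0.991, 0.008]
wrist_force: [3.1, 1.3, 0.1]
finger_gap: 0.0001
grip_force: 1.6
```

```bash
cat > arc.py <<'E'
from h import *
np.set_printoptions(precision=4,suppress=True)
s=telemetry.get_state();print(s['tcp_pos'],s['wrist_force'])
for th in (12,16,20,24,26,28):
    t=np.radians(th); cx,cz=125.,137.
    x=cx*np.cos(t)-cz*np.sin(t); z=cx*np.sin(t)+cz*np.cos(t)
    tt=t*.7
    P=piv+xh*(x+11*np.cos(tt))/1000+np.array([0,0,1])*(z+11*np.sin(tt))/1000
    print(th,*move(P,R.from_rotvec(-yh*tt)*Rt0))
E
python3 arc.py
python3 - <<'E'
from h import *
a=shot('scene','s2.png')
cv2.imwrite('pics/m3.png',cv2.resize(a[160:300,220:400],(720,560),interpolation=cv2.INTER_CUBIC)[:,:,::-1])
E
```

```text
[0.6388 0.2331 0.1731] [3.1124 1.2534 0.0703]
12 [3.8 1.6 3. ] [ 0.0002  0.0106 -0.0003]
16 [14.1  1.6 -5.4] [ 0.0001 -0.0382 -0.0003]
20 [ 25.    1.6 -13.1] [ 0.0001 -0.0871 -0.0003]
24 [ 36.3   1.6 -20. ] [ 0.0001 -0.136  -0.0003]
26 [ 42.2   1.6 -23.1] [ 0.0001 -0.1604 -0.0003]
28 [ 48.1   1.6 -26.1] [ 0.0001 -0.1848 -0.0003]
```

View pics/m3.png

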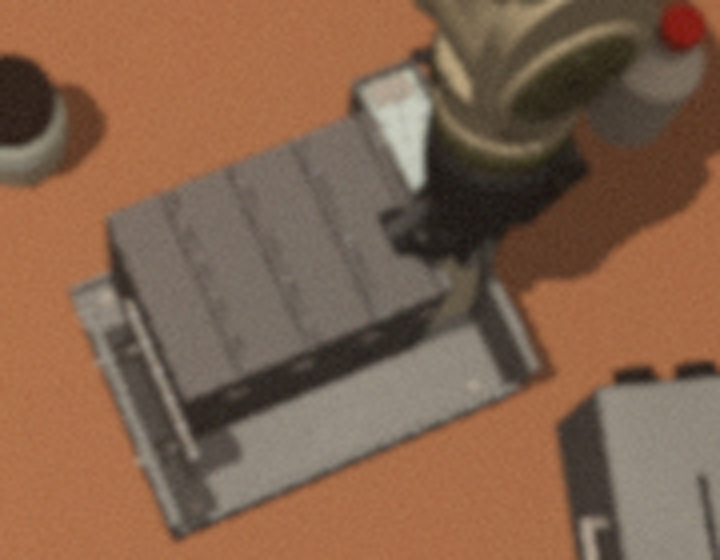

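Emit:
{"method": "step_arm", "body": {"moves": [[[6,1,-4],[0,-0.015,0],0],[[12,1,-8],[0,-0.04,0],0],[[18,1,-12],[0,-0.065,0],0],[[24,1,-15],[0,-0.09,0],0],[[30,1,-19],[0,-0.115,0],0],[[36,1,-22],[0,-0.14,0],0],[[40,1,-24],[0,-0.16,0],0],[[40,1,-24],[0,-0.16,0],0]]}}

```text
clock: 3.42
tcp_pos: [0.5986, 0.225, 0.1935]
orientation: [0.16, -0.105, 0.981, 0.017]
wrist_force: [2.9, -0.7, 4.6]
finger_gap: 0.0001
grip_force: 2.6
```

```bash
python3 arc.py
python3 - <<'E'
from h import *
a=shot('scene','s3.png')
E
```

```text
[0.5986 0.225  0.1935] [ 2.8896 -0.6865  4.646 ]
12 [-28.2   1.   34.6] [-0.0008  0.1758 -0.0006]
16 [-19.4   1.   24.7] [-0.0008  0.1269 -0.0006]
20 [-10.    1.   15.3] [-0.0008  0.0781 -0.0005]
24 [0.1 1.  6.7] [-0.0008  0.0292 -0.0005]
26 [5.3 1.  2.6] [-0.0008  0.0048 -0.0005]
28 [10.7  1.  -1.3] [-0.0008 -0.0197 -0.0005]
```

Emit:
{"method": "step_arm", "body": {"moves": [[[5,1,-2],[0,-0.02,0],0],[[10,1,-4],[0,-0.04,0],0],[[10,1,-4],[0,-0.04,0],0],[[-12,1,-4],[0,-0.04,0],0],[[-15,1,-20],[0,-0.04,0],0],[[-15,1,-60],[0,-0.04,0],0],[[-15,1,-100],[0,-0.04,0],0],[[-15,1,-120],[0,-0.04,0],0]]}}

```text
clock: 4.13
tcp_pos: [0.5737, 0.2211, 0.3131]
orientation: [0.176, -0.105, 0.978, 0.019]
wrist_force: [1.1, 0.3, 0.3]
finger_gap: 0.0004
grip_force: 0.0
```

Run:
```python
from h import *
np.set_printoptions(precision=4,suppress=True)
s=telemetry.get_state();print(s['tcp_pos'],s['joint_pos'])
a=shot('scene','s4.png');t=shot('top','t4.png')
cv2.imwrite('pics/m4.png',np.hstack([cv2.resize(t[90:190,170:270],(400,400),interpolation=2),cv2.resize(a[150:270,270:390],(400,400),interpolation=2)])[:,:,::-1])
# predicted corners of binder at tilt
for th in(24,27,30):
    t=np.radians(th)
    f=lambda x,y,z: piv+xh*(x*np.cos(t)-z*np.sin(t))/1e3+yh*y/1e3+np.array([0,0,1])*(x*np.sin(t)+z*np.cos(t))/1e3
    C=[f(0,-22,165),f(0,22,165),f(125,22,165),f(125,-22,165)]
    print(th,(proj('top',C)-[170,90]).ravel()*4,(proj('scene',C)-[270,150]).ravel()*400/120+np.tile([400,0],4))
```

```text
[0.5737 0.2211 0.3131] [ 0.2419  0.0842 -0.1085  1.0215 -0.0092  0.0257]
24 [186.6742 398.1986 132.9926 408.9428  99.4237 261.2843 154.5469 250.3026] [497.4031  57.4443 549.0736  36.5358 625.0252 144.6685 570.0475 167.614 ]
27 [188.8322 408.04   135.257  418.7664 101.6141 274.0071 156.8615 262.9963] [492.7686  50.5753 544.2175  29.7969 618.9809 130.8964 564.0241 153.7512]
30 [190.9665 417.6311 137.5124 428.3365 103.92   287.0161 159.271  275.9801] [488.2485  44.1909 539.4642  23.5446 612.7699 117.286  557.8599 140.04  ]
```

View pics/m4.png

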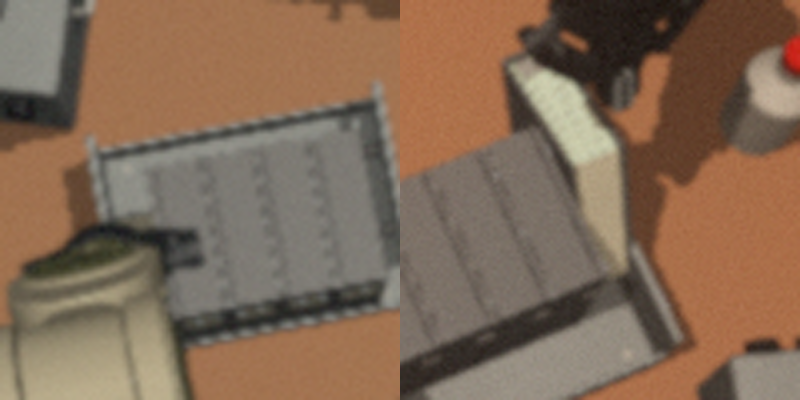

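```bash
cat > gr.py <<'E'
from h import *
np.set_printoptions(precision=4,suppress=True)
def bp(th,x,y,z):
    t=np.radians(th); return piv+xh*(x*np.cos(t)-z*np.sin(t))/1e3+yh*y/1e3+np.array([0,0,1])*(x*np.sin(t)+z*np.cos(t))/1e3
if __name__=='__main__':
    th=24
    for h in(217,117): P=bp(th,32,0,h); print(P,*move(P,R.from_rotvec(-yh*np.radians(th))*Rt0))
E
python3 gr.py
```

```text
[0.4753 0.1991 0.2193] [129.   -0.7  52.7] [ 0.0005 -0.058  -0.0001]
[0.515  0.2078 0.1279] [123.2  -0.7 152.5] [ 0.0005 -0.058  -0.0001]
```

Emit:
{"method": "step_arm", "body": {"moves": [[[40,0,10],[0,-0.03,0],85],[[80,0,30],[0,-0.058,0],85],[[120,0,50],[0,-0.058,0],85],[[128,0,55],[0,-0.058,0],85],[[128,0,55],[0,-0.058,0],85],[[128,0,55],[0,-0.058,0],85]]}}

```text
clock: 4.73
tcp_pos: [0.4736, 0.1993, 0.2106]
orientation: [0.201, -0.105, 0.974, 0.022]
wrist_force: [0.4, 0.2, 0.8]
finger_gap: 0.0727
grip_force: 0.0
```

```bash
python3 gr.py
python3 - <<'E'
from h import *
from gr import bp
a=shot('scene','s5.png');t=shot('top','t5.png')
cv2.imwrite('pics/m5.png',np.hstack([cv2.resize(t[90:190,170:270],(400,400),interpolation=2),cv2.resize(a[150:270,270:390],(400,400),interpolation=2)])[:,:,::-1])
C=[bp(24,*c) for c in((0,-22,165),(0,22,165),(125,22,165),(125,-22,165))]
print((proj('scene',C)-[270,150])*400/120+[400,0])
E
```

```text
[0.4753 0.1991 0.2193] [-4.9 -0.5 -7.3] [ 0.0001 -0.0113  0.0001]
[0.515  0.2078 0.1279] [-6.  -0.5 92.7] [ 0.0001 -0.0113  0.0001]
[[497.4031  57.4443]
 [549.0736  36.5358]
 [625.0252 144.6685]
 [570.0475 167.614 ]]
```

View pics/m5.png

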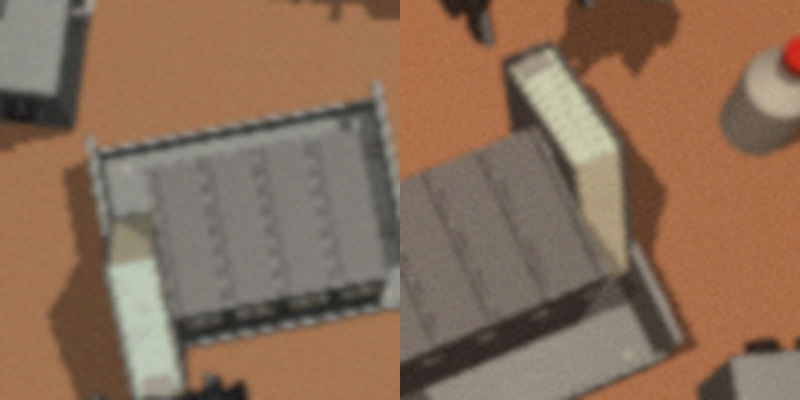

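Emit:
{"method": "step_arm", "body": {"moves": [[[-6,1,0],[0,-0.011,0],85],[[-6,1,30],[0,-0.011,0],85],[[-6,1,60],[0,-0.011,0],85],[[-6,1,85],[0,-0.011,0],85],[[-6,1,93],[0,-0.011,0],85],[[-6,1,93],[0,-0.011,0],85]]}}

```text
clock: 5.33
tcp_pos: [0.5158, 0.2094, 0.1263]
orientation: [0.205, -0.105, 0.973, 0.022]
wrist_force: [-0.7, -0.4, 0.2]
finger_gap: 0.085
grip_force: 0.0
```

```bash
python3 gr.py
python3 - <<'E'
from h import *
a=shot('scene','s6.png')
cv2.imwrite('pics/m6.png',cv2.resize(a[150:270,270:390],(600,600),interpolation=2)[:,:,::-1])
E
```

```text
[0.4753 0.1991 0.2193] [   0.6   -1.4 -101.9] [-0.0001 -0.0025 -0.0003]
[0.515  0.2078 0.1279] [ 0.4 -1.4 -1.9] [-0.0001 -0.0025 -0.0003]
```

View pics/m6.png

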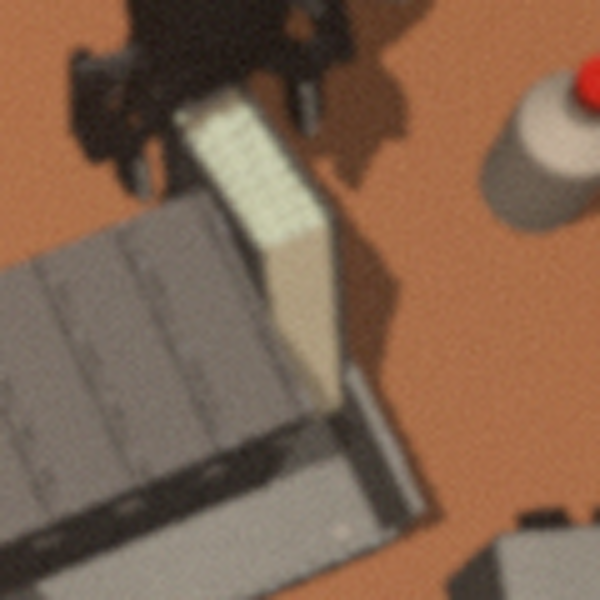

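Emit:
{"method": "step_arm", "body": {"moves": [[[0,0,0],[0,0,0],40],[[0,0,0],[0,0,0],35],[[0,0,0],[0,0,0],30],[[0,0,0],[0,0,0],30],[[0,0,0],[0,0,0],30],[[0,0,0],[0,0,0],30]], "grip_force": 70}}

```text
clock: 5.88
tcp_pos: [0.5162, 0.2092, 0.1297]
orientation: [0.208, -0.104, 0.972, 0.022]
wrist_force: [-2.5, -2.6, 6.9]
finger_gap: 0.0433
grip_force: 71.1
```

Emit:
{"method": "step_arm", "body": {"moves": [[[-4,0,-9],[0,0,0],30],[[-10,0,-23],[0,0,0],30],[[-20,0,-46],[0,0,0],30],[[-31,0,-69],[0,0,0],30],[[-41,0,-91],[0,0,0],30],[[-51,0,-114],[0,0,0],30],[[-61,0,-137],[0,0,0],30],[[-72,0,-160],[0,0,0],30]]}}

```text
clock: 6.55
tcp_pos: [0.5142, 0.2093, 0.3033]
orientation: [0.205, -0.105, 0.973, 0.022]
wrist_force: [1.2, 1.5, -4.0]
finger_gap: 0.0433
grip_force: 74.1
```

Run:
```python
from h import *
s=telemetry.get_state();print(s['tcp_pos'],s['wrist_force'],s['ft_torque'],s['finger_gap'],s['joint_pos'])
a=shot('scene','s7.png')
cv2.imwrite('pics/m7.png',cv2.resize(a[140:300,220:433],(800,600),interpolation=2)[:,:,::-1])
```

```text
[0.51418353 0.20927579 0.30330023] [ 1.15507187  1.52056741 -3.96655156] [-0.14388942  0.8491787   0.01333364] 0.04328894955104107 [ 0.24935308 -0.07504921 -0.31611043  0.9141528  -0.0136092   0.03154352]
```

View pics/m7.png

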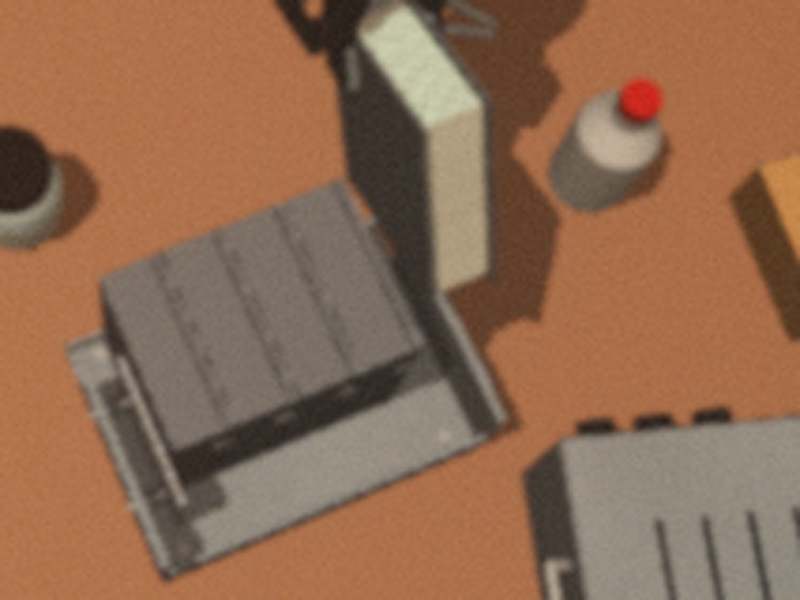

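```bash
cat >> h.py <<'E'
def seat(px=.5005,py=-.3854,yaw=8.7):
    u=R.from_euler('z',yaw,degrees=True); o=u.apply([px,py,0])+[0,0,.018]
    return o,(u*R.from_euler('y',-22,degrees=True))
E
python3 - <<'E'
from h import *
np.set_printoptions(precision=4,suppress=True)
o,Rs=seat(); print(o,Rs.as_matrix())
for n,f,(x,y,w,h) in(('top','t7.png',(320,145,80,60)),('scene','s7.png',(75,205,108,81))):
    im=shot('top',f)[:,:,::-1] if n=='top' else cv2.imread('pics/'+f)
    hsv=cv2.cvtColor(np.ascontiguousarray(im),cv2.COLOR_BGR2HSV)[y:y+h,x:x+w]
    print(n,'desk hue',np.median(hsv[:6,:,0]),'pct',np.percentile(hsv[:,:,0],[5,25,50,75,95]))
    m=cv2.medianBlur(((hsv[:,:,0]>=14)&(hsv[:,:,0]<40)).astype(np.uint8),3)
    v,u=np.nonzero(m); uv=np.c_[u+x,v+y]
    c,d=ray(n,uv); cs=Rs.inv().apply(c-o);ds=Rs.inv().apply(d)
    P=(cs+ds*(-cs[2]/ds[:,2])[:,None])*1e3   # ledge plane
    for k in(10,20,30,40,50):
        q=P[abs(P[:,0]-k)<4]; print(' ledge x',k,len(q),q[:,1].min(),q[:,1].max(),end=';') if len(q) else None
    P=(cs+ds*(-cs[0]/ds[:,0])[:,None])*1e3
    for k in(15,35,55,75,90):
        q=P[abs(P[:,2]-k)<6]; print(' back z',k,len(q),q[:,1].min(),q[:,1].max(),end=';') if len(q) else None
    print()
# binder check
s=telemetry.get_state()
pk=np.array([[425,122],[490,97],[438,290],[492,268]])/[3.756,3.75]+[220,140]
r=rot()
# binder in tool: tool axes: x=-bx, y=by, z=-bz ; TCP at d,h
for dth in(-2,-1,0,1,2):
  for d,hh in((32,117),):
    rb=r*R.from_rotvec([0,np.radians(dth),0])   # binder extra tilt about tcp
    f=lambda X,Y,Z: s['tcp_pos']+rb.apply([-(X-d)/1e3,Y/1e3,-(Z-hh)/1e3])
    print(dth,(proj('scene',[f(125,-22,165),f(125,22,165),f(125,-22,0),f(125,22,0)])-pk).round(1).tolist())
E
```

```text
[ 0.553  -0.3053  0.018 ] [[ 0.9165 -0.1513 -0.3703]
 [ 0.1402  0.9885 -0.0567]
 [ 0.3746  0.      0.9272]]
top desk hue 13.0 pct [12. 13. 14. 18. 21.]
 ledge x 10 117 -97.13768036453901 91.68764147766767; ledge x 20 118 -97.3069026010635 94.39344041175396; ledge x 30 116 -94.3682073447783 93.54187137813818; ledge x 40 120 -94.88462507717338 96.51517287122446; ledge x 50 122 -95.22950988942058 102.4340230950745; back z 15 55 -97.60552909502435 95.34197639217062; back z 35 59 -96.68263214976264 100.53981009660396; back z 55 61 -94.88134630792005 105.59504722604434; back z 75 64 -96.98648963159323 104.95887451346213; back z 90 66 -96.09979385284883 109.84859283172094;
scene desk hue 12.0 pct [11. 12. 12. 16. 19.]
 ledge x 10 160 -91.84106188583466 91.0741676582301; ledge x 20 166 -92.81857166653487 91.80476851639646; ledge x 30 169 -91.15431916294773 93.15654360765255; ledge x 40 169 -92.12664699091347 93.24188137040821; ledge x 50 172 -96.01415873062643 91.99333291011241; back z 15 194 -91.26386313064091 93.07778857885302; back z 35 204 -91.50938273458334 95.40576061231143; back z 55 213 -90.18793282994817 96.52542913386239; back z 75 214 -90.44340957254413 98.71228010657013; back z 90 224 -90.69472779587365 100.98389407188677;
-2 [[-0.2, 0.1], [1.9, -1.1], [1.0, 6.1], [3.9, 4.6]]
-1 [[0.1, 1.0], [2.1, -0.3], [0.6, 6.0], [3.4, 4.5]]
0 [[0.3, 1.8], [2.3, 0.5], [0.2, 5.8], [3.0, 4.3]]
1 [[0.5, 2.6], [2.5, 1.3], [-0.2, 5.5], [2.6, 4.1]]
2 [[0.7, 3.3], [2.7, 2.1], [-0.5, 5.3], [2.2, 3.9]]
```

Run:
```python
from h import *
np.set_printoptions(precision=2,suppress=True)
from scipy.optimize import least_squares
s=telemetry.get_state(); r=rot()
pk=np.array([[425,124],[485,100],[438,288],[490,268]])/[3.756,3.75]+[220,140]
def pr(p):
    dth,d,hh,yo=p; rb=r*R.from_rotvec([0,np.radians(dth),0])
    f=lambda X,Y,Z: s['tcp_pos']+rb.apply([-(X-d)/1e3,(Y+yo)/1e3,-(Z-hh)/1e3])
    return proj('scene',[f(119,-18.5,158),f(119,18.5,158),f(119,-18.5,6),f(119,18.5,6)])-pk
print(pr([0,32,117,0]).tolist(),pr([-2,32,117,0]).tolist(),pr([0,35,117,0]).tolist(),pr([0,32,121,0]).tolist())
# place targets: dth=0 binder in tool d=32,h=117; plan
o,Rs=seat(py=-.3859)
S=Rs.as_matrix()
B=np.c_[S[:,1],-S[:,0],S[:,2]]  # binder axes in world
Rt=R.from_matrix(np.c_[-B[:,0],B[:,1],-B[:,2]])
for up in(60,0):
    foot=o+Rs.apply([.022,0,up/1e3])
    tcp=foot+B@np.array([(32-62.5)/1e3,0,.117]); print(up,'foot',foot,'tcp',tcp,move(tcp,Rt))
print(s['tcp_pos'],s['joint_pos'],np.degrees(np.arccos(-r.as_matrix()[2,2])))
```

```text
[[0.6397753829546104, 1.0387229997052714], [0.7506180117576946, 0.818329182142179], [0.27234444439289973, 2.283820613053962], [0.8648137880940681, 1.472032427356936]] [[0.23555002706888217, -0.4155131926436866], [0.3684936398842069, -0.6369860770160756], [1.0002806351575373, 2.627241061546613], [1.6527336759427271, 1.7869406123111276]] [[-0.036487123631957274, 0.11088193105683786], [0.04557760375274711, -0.09170183936154785], [-0.33995527109811974, 1.3696867419051557], [0.22939401868319464, 0.5729393853006854]] [[0.7305334492367592, 2.3532331529192163], [0.7932576141884624, 2.145999445853107], [0.34493345510770723, 3.3434205975318605], [0.8985262316533635, 2.5434464961209073]]
60 foot [ 0.55 -0.31  0.08] tcp [ 0.51 -0.34  0.19] (array([ 161. , -539.2,   56.1]), array([-0.01,  0.05, -1.51]))
0 foot [ 0.57 -0.3   0.03] tcp [ 0.53 -0.34  0.13] (array([ 163.6, -540.6,  116.1]), array([-0.01,  0.05, -1.51]))
[0.52 0.21 0.31] [ 0.25 -0.08 -0.31  0.91 -0.01  0.03] 24.45347135459862
```

```bash
cat > pl.py <<'E'
from h import *
import sys
np.set_printoptions(precision=3,suppress=True)
o,Rs=seat(py=-.3859); S=Rs.as_matrix(); B=np.c_[S[:,1],-S[:,0],S[:,2]]
Rt=R.from_matrix(np.c_[-B[:,0],B[:,1],-B[:,2]])
def tgt(x,up,d=35,h=117): return o+Rs.apply([x/1e3,0,up/1e3])+B@np.array([(d-62.5)/1e3,0,h/1e3])
if __name__=='__main__':
    s=telemetry.get_state(); r=rot(); print(s['tcp_pos'],s['wrist_force'],s['joint_pos'])
    for x,up in((30,200),(30,60),(30,10),(30,3),(22,0)): p=tgt(x,up); print(x,up,p,*move(p,Rt))
    # current foot in seat frame
    f=s['tcp_pos']+r.apply([(-62.5+35-0)/-1e3*-1*-1 if 0 else 0,0,0])
    X=lambda bx,by,bz: s['tcp_pos']+r.apply([-(bx+62.5-35)/1e3,by/1e3,-(bz-117)/1e3])
    for c in((0,0,0),(0,22,0),(0,22,100),(0,22,165)): print(c,Rs.inv().apply(X(*c)-o)*1e3)
E
python3 pl.py
```

```text
[0.518 0.21  0.308] [ 1.834  0.775 -2.996] [ 0.249 -0.077 -0.31   0.911 -0.014  0.032]
30 200 [ 0.467 -0.347  0.323] [ 146.8 -533.3  -83.3] [-0.013  0.053 -1.513]
30 60 [ 0.519 -0.339  0.193] [ 152.9 -536.7   56.6] [-0.013  0.053 -1.513]
30 10 [ 0.538 -0.336  0.147] [ 155.1 -537.9  106.5] [-0.013  0.053 -1.513]
30 3 [ 0.54  -0.336  0.141] [ 155.4 -538.   113.5] [-0.013  0.053 -1.513]
22 0 [ 0.534 -0.336  0.135] [ 163.5 -537.6  116.1] [-0.013  0.053 -1.513]
(0, 0, 0) [181.193 520.016 137.445]
(0, 22, 0) [179.912 541.973 137.977]
(0, 22, 100) [175.711 539.308 237.853]
(0, 22, 165) [172.98  537.576 302.773]
```

Emit:
{"method": "step_arm", "body": {"moves": [[[0,0,-40],[0,0,0],30],[[10,-20,-60],[0,0,-0.05],30],[[131,-533,-120],[-0.013,0.053,-1.513],30],[[131,-533,-120],[-0.013,0.053,-1.513],30],[[131,-533,-120],[-0.013,0.053,-1.513],30],[[131,-533,-120],[-0.013,0.053,-1.513],30],[[131,-533,-120],[-0.013,0.053,-1.513],30],[[131,-533,-120],[-0.013,0.053,-1.513],30]]}}

```text
clock: 7.32
tcp_pos: [0.4787, -0.0189, 0.3538]
orientation: [0.19, -0.413, 0.889, -0.043]
wrist_force: [0.5, 0.2, -3.6]
finger_gap: 0.0431
grip_force: 74.5
```

```bash
python3 pl.py
```

```text
[ 0.479 -0.019  0.354] [ 0.475  0.234 -3.643] [-0.336 -0.193 -0.276  1.148  0.2   -1.171]
30 200 [ 0.467 -0.347  0.323] [ 262.2 -199.3   -2.3] [ 0.002  0.025 -0.857]
30 60 [ 0.519 -0.339  0.193] [ 265.2 -201.   137.7] [ 0.002  0.025 -0.857]
30 10 [ 0.538 -0.336  0.147] [ 266.2 -201.6  187.7] [ 0.002  0.025 -0.857]
30 3 [ 0.54  -0.336  0.141] [ 266.3 -201.7  194.7] [ 0.002  0.025 -0.857]
22 0 [ 0.534 -0.336  0.135] [ 272.5 -196.5  197.6] [ 0.002  0.025 -0.857]
(0, 0, 0) [119.499 315.45  206.231]
(0, 22, 0) [105.099 332.08  206.497]
(0, 22, 100) [104.306 329.797 306.468]
(0, 22, 165) [103.79  328.313 371.449]
```

Emit:
{"method": "step_arm", "body": {"moves": [[[262,-199,0],[0.002,0.025,-0.84],30],[[262,-199,0],[0.002,0.025,-0.84],30],[[262,-199,0],[0.002,0.025,-0.84],30],[[262,-199,0],[0.002,0.025,-0.84],30],[[262,-199,0],[0.002,0.025,-0.84],30],[[262,-199,0],[0.002,0.025,-0.84],30],[[262,-199,0],[0.002,0.025,-0.84],30],[[262,-199,0],[0.002,0.025,-0.84],30]]}}

```text
clock: 7.98
tcp_pos: [0.4684, -0.3144, 0.3238]
orientation: [-0.146, 0.739, -0.646, 0.123]
wrist_force: [1.3, 0.1, -4.2]
finger_gap: 0.0433
grip_force: 74.4
```

```bash
python3 pl.py
```

```text
[ 0.468 -0.314  0.324] [ 1.263  0.117 -4.205] [-0.913  0.079 -0.081  1.218  0.335 -2.586]
30 200 [ 0.467 -0.347  0.323] [31.9  5.2 -1.7] [-0.001  0.001 -0.017]
30 60 [ 0.519 -0.339  0.193] [ 32.    5.3 138.3] [-0.001  0.001 -0.017]
30 10 [ 0.538 -0.336  0.147] [ 32.1   5.3 188.3] [-0.001  0.001 -0.017]
30 3 [ 0.54  -0.336  0.141] [ 32.1   5.3 195.3] [-0.001  0.001 -0.017]
22 0 [ 0.534 -0.336  0.135] [ 32.2  13.3 198.3] [-0.001  0.001 -0.017]
(0, 0, 0) [ 36.276  31.896 198.399]
(0, 22, 0) [ 14.279  32.272 198.387]
(0, 22, 100) [ 14.221  32.192 298.387]
(0, 22, 165) [ 14.184  32.14  363.387]
```

Emit:
{"method": "step_arm", "body": {"moves": [[[15,2,5],[0,0,-0.015],30],[[31,5,20],[0,0,-0.015],30],[[31,5,50],[0,0,-0.015],30],[[31,5,80],[0,0,-0.015],30],[[31,5,110],[0,0,-0.015],30],[[31,5,135],[0,0,-0.015],30],[[31,5,135],[0,0,-0.015],30],[[31,5,135],[0,0,-0.015],30]]}}

```text
clock: 8.65
tcp_pos: [0.5179, -0.335, 0.1954]
orientation: [-0.146, 0.743, -0.642, 0.122]
wrist_force: [0.7, -0.2, -4.3]
finger_gap: 0.0432
grip_force: 74.3
```

```bash
python3 pl.py
```

```text
[ 0.518 -0.335  0.195] [ 0.711 -0.216 -4.297] [-0.863  0.217 -0.233  0.916  0.325 -2.545]
30 200 [ 0.467 -0.347  0.323] [   3.3    0.3 -137.9] [ 0.002  0.004 -0.008]
30 60 [ 0.519 -0.339  0.193] [3.9 0.1 2.1] [ 0.002  0.004 -0.008]
30 10 [ 0.538 -0.336  0.147] [ 4.1 -0.  52.1] [ 0.002  0.004 -0.008]
30 3 [ 0.54  -0.336  0.141] [ 4.2 -0.  59.1] [ 0.002  0.004 -0.008]
22 0 [ 0.534 -0.336  0.135] [ 4.3  8.  62.2] [ 0.002  0.004 -0.008]
(0, 0, 0) [30.143  4.425 62.282]
(0, 22, 0) [ 8.144  4.605 62.321]
(0, 22, 100) [  8.314   4.167 162.32 ]
(0, 22, 165) [  8.425   3.882 227.319]
```

Run:
```python
from pl import *
s=telemetry.get_state(); r=rot()
X=lambda bx,by,bz: s['tcp_pos']+r.apply([-(bx+62.5-35)/1e3,by/1e3,-(bz-117)/1e3])
t=[]
for n,(x,y,w,h) in(('top',(315,130,100,150*0+100)),('scene',(70,180,120,120))):
    im=shot(n,n+'8.png'); k=400/w
    c=cv2.resize(im[y:y+h,x:x+w],(400,400),interpolation=2)[:,:,::-1].copy()
    uv=(proj(n,[X(a,b,z) for a,b,z in((-62.5,-22,165),(-62.5,22,165),(62.5,22,165),(62.5,-22,165),(-62.5,-22,0),(62.5,-22,0))])-[x,y])*k
    print(n,uv.round().tolist())
    for q in uv: cv2.circle(c,tuple(int(v) for v in q),2,(255,0,255),-1)
    t.append(c)
cv2.imwrite('pics/m8.png',np.hstack(t))
```

```text
top [[314.0, 170.0], [315.0, 225.0], [157.0, 246.0], [154.0, 191.0], [246.0, 121.0], [102.0, 139.0]]
scene [[16.0, 122.0], [12.0, 75.0], [184.0, 19.0], [192.0, 64.0], [106.0, 248.0], [264.0, 195.0]]
```

View pics/m8.png

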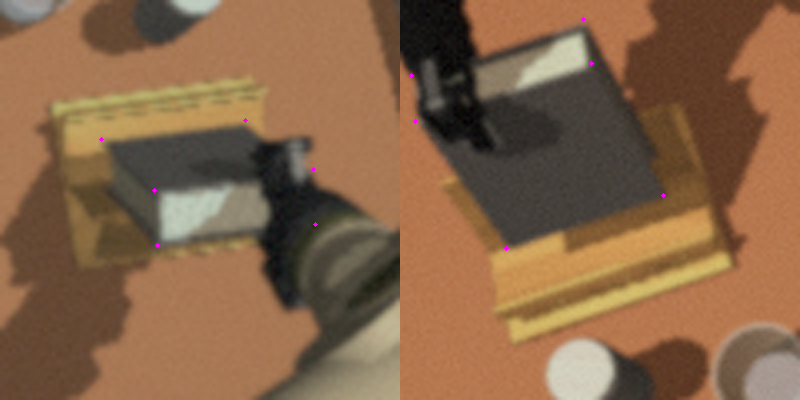

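Emit:
{"method": "step_arm", "body": {"moves": [[[2,0,20],[0,0,-0.005],30],[[2,0,35],[0,0,-0.005],30],[[2,0,48],[0,0,-0.005],30],[[2,0,54],[0,0,-0.005],30],[[2,0,54],[0,0,-0.005],30],[[2,0,54],[0,0,-0.005],30]]}}

```text
clock: 9.25
tcp_pos: [0.5401, -0.3366, 0.1501]
orientation: [-0.145, 0.744, -0.64, 0.126]
wrist_force: [0.1, 0.1, -3.8]
finger_gap: 0.0433
grip_force: 74.3
```

```bash
python3 pl.py | grep -v '^30'
```

```text
[ 0.54  -0.337  0.15 ] [ 0.119  0.108 -3.777] [-0.835  0.273 -0.278  0.796  0.319 -2.519]
22 0 [ 0.534 -0.336  0.135] [-1.  11.2 12.1] [-0.003 -0.002 -0.002]
(0, 0, 0) [33.624 -1.248 12.036]
(0, 22, 0) [11.624 -1.213 11.966]
(0, 22, 100) [ 11.306  -0.989 111.965]
(0, 22, 165) [ 11.099  -0.843 176.965]
```

Emit:
{"method": "step_arm", "body": {"moves": [[[-3,4,0],[0,0,0],30],[[-3,4,4],[0,0,0],30],[[-3,4,6],[0,0,0],30],[[-3,4,8],[0,0,0],30],[[-3,4,8],[0,0,0],30],[[-3,4,8],[0,0,0],30]]}}

```text
clock: 9.75
tcp_pos: [0.5387, -0.3331, 0.1399]
orientation: [-0.145, 0.744, -0.64, 0.125]
wrist_force: [-0.2, 0.1, -3.7]
finger_gap: 0.0431
grip_force: 74.5
```

```bash
python3 pl.py | grep -v '^30'
```

```text
[ 0.539 -0.333  0.14 ] [-0.192  0.064 -3.677] [-0.832  0.277 -0.3    0.771  0.319 -2.517]
22 0 [ 0.534 -0.336  0.135] [2.6 6.6 2.9] [-0.002 -0.001 -0.002]
(0, 0, 0) [28.933  2.514  2.841]
(0, 22, 0) [6.933 2.557 2.792]
(0, 22, 100) [  6.709   2.64  102.792]
(0, 22, 165) [  6.564   2.695 167.792]
```

Nearly down; lower in small steps, watching the force.

Emit:
{"method": "step_arm", "body": {"moves": [[[0,0,1],[0,0,0],30],[[0,0,2],[0,0,0],30],[[0,0,3],[0,0,0],30],[[0,0,3],[0,0,0],30]]}}

```text
clock: 10.08
tcp_pos: [0.5395, -0.3333, 0.1394]
orientation: [-0.145, 0.744, -0.64, 0.126]
wrist_force: [-9.7, 2.5, 11.3]
finger_gap: 0.0432
grip_force: 76.4
```

Emit:
{"method": "step_arm", "body": {"moves": [[[0,0,1],[0,0,0],30],[[0,0,2],[0,0,0],30],[[0,0,2],[0,0,0],30]]}}

```text
clock: 10.33
tcp_pos: [0.5397, -0.3334, 0.1393]
orientation: [-0.145, 0.743, -0.641, 0.126]
wrist_force: [-17.6, 5.2, 23.9]
finger_gap: 0.0431
grip_force: 78.0
```

Emit:
{"method": "step_arm", "body": {"moves": [[[0,0,-4],[0,0,0],30],[[0,2,-4],[0,0,0],30],[[0,4,-4],[0,0,0],30],[[0,5,-4],[0,0,0],30],[[0,5,-4],[0,0,0],30]]}}

```text
clock: 10.75
tcp_pos: [0.5355, -0.3343, 0.1379]
orientation: [-0.146, 0.744, -0.64, 0.126]
wrist_force: [0.8, 0.9, 2.8]
finger_gap: 0.0432
grip_force: 75.0
```

```bash
cat >> pl.py <<'E'
    print('F seat',Rs.inv().apply(s['wrist_force']))
E
python3 pl.py | grep -v '^30'
```

```text
[ 0.535 -0.334  0.138] [0.798 0.911 2.839] [-0.839  0.274 -0.31   0.764  0.321 -2.524]
22 0 [ 0.534 -0.336  0.135] [2.  2.7 2.3] [-0.005 -0.002 -0.001]
(0, 0, 0) [25.315  1.785  2.251]
(0, 22, 0) [3.315 1.809 2.147]
(0, 22, 100) [  2.844   1.99  102.146]
(0, 22, 165) [  2.537   2.108 167.145]
F seat [1.923 0.78  2.285]
```

Emit:
{"method": "step_arm", "body": {"moves": [[[0,1,0],[0,0,0],30],[[0,2,0],[0,0,0],30],[[0,3,0],[0,0,0],30],[[0,3,0],[0,0,0],30]]}}

```text
clock: 11.08
tcp_pos: [0.5338, -0.3345, 0.1373]
orientation: [-0.147, 0.744, -0.639, 0.127]
wrist_force: [6.2, 1.4, 1.8]
finger_gap: 0.043
grip_force: 74.8
```

```bash
python3 pl.py | grep -v '^30'
```

```text
[ 0.534 -0.334  0.137] [6.229 1.449 1.764] [-0.842  0.272 -0.315  0.761  0.324 -2.528]
22 0 [ 0.534 -0.336  0.135] [2.  1.  2.3] [-0.007 -0.002  0.001]
(0, 0, 0) [23.739  1.808  2.29 ]
(0, 22, 0) [1.739 1.796 2.142]
(0, 22, 100) [  1.066   1.981 102.139]
(0, 22, 165) [  0.628   2.101 167.138]
F seat [ 6.574  0.49  -0.753]
```

Emit:
{"method": "step_arm", "body": {"moves": [[[0,0.5,1],[0,0,0],30],[[0,0.5,1],[0,0,0],30]], "grip_force": 25}}

```text
clock: 11.25
tcp_pos: [0.5339, -0.3345, 0.1372]
orientation: [-0.147, 0.744, -0.639, 0.128]
wrist_force: [3.2, 4.4, 8.4]
finger_gap: 0.0433
grip_force: 75.6
```

Emit:
{"method": "step_arm", "body": {"moves": [[[0,0,0],[0,0,0],46],[[0,0,0],[0,0,0],50],[[0,0,0],[0,0,0],58],[[0,0,0],[0,0,0],66],[[0,0,0],[0,0,0],74],[[0,0,0],[0,0,0],74],[[0,0,0],[0,0,0],74]]}}

```text
clock: 11.83
tcp_pos: [0.5314, -0.3342, 0.1345]
orientation: [-0.145, 0.744, -0.64, 0.125]
wrist_force: [0.9, 0.4, 0.1]
finger_gap: 0.0738
grip_force: 0.0
```

```bash
python3 pl.py | grep -v '^30'
```

```text
[ 0.531 -0.334  0.135] [0.914 0.39  0.136] [-0.843  0.274 -0.319  0.76   0.321 -2.528]
22 0 [ 0.534 -0.336  0.135] [ 2.6 -2.3  0.7] [-0.002 -0.001 -0.002]
(0, 0, 0) [20.012  2.578  0.668]
(0, 22, 0) [-1.988  2.63   0.629]
(0, 22, 100) [ -2.164   2.694 100.629]
(0, 22, 165) [ -2.278   2.735 165.629]
F seat [ 0.944  0.247 -0.235]
```

Released, no force. Retreat along the fingers.

Emit:
{"method": "step_arm", "body": {"moves": [[[0,0,-10],[0,0,0],74],[[0,0,-25],[0,0,0],74],[[0,0,-45],[0,0,0],74],[[0,0,-70],[0,0,0],74],[[0,0,-100],[0,0,0],74],[[0,0,-135],[0,0,0],74],[[-20,0,-170],[0,0,0],74],[[-60,0,-200],[0,0,0],74]]}}

```text
clock: 12.5
tcp_pos: [0.4508, -0.295, 0.319]
orientation: [-0.145, 0.743, -0.641, 0.127]
wrist_force: [0.5, 0.7, 1.7]
finger_gap: 0.0738
grip_force: 0.0
```

Run:
```python
from pl import *
s=telemetry.get_state(); print(s['tcp_pos'],s['wrist_force'])
X=lambda a,b,c: o+Rs.apply(np.array([22-b,a,c])/1e3)
for n,(x,y,w,h) in(('top',(310,125,100,80)),('scene',(60,170,140,130))):
    im=shot(n,n+'9.png'); c=im[y:y+h,x:x+w]
    m=((c.min(2)>115)&(c[:,:,2]>c[:,:,0]*.8)).astype(np.uint8)
    k,l,st,ce=cv2.connectedComponentsWithStats(m)
    pg=np.array([X(a,b,158) for a,b in((-59,-18.5),(-59,18.5),(56.5,18.5),(56.5,-18.5))])
    print(n,'pred page',proj(n,pg).round(1).tolist(), proj(n,pg.mean(0)).round(1))
    for i in range(1,k):
        if st[i,4]>60:
            cn=cv2.findContours((l==i).astype(np.uint8),0,2)[0][0]; print(st[i,4],ce[i]+[x,y],(cv2.boxPoints(cv2.minAreaRect(cn))+[x,y]).round(1).tolist())
    g=cv2.cvtColor(c,cv2.COLOR_RGB2HSV); d=((g[:,:,2]<95)&(g[:,:,1]<90)).astype(np.uint8)
    k,l,st,ce=cv2.connectedComponentsWithStats(d); i=1+np.argmax(st[1:,4])
    cn=cv2.findContours((l==i).astype(np.uint8),0,2)[0][0]
    print('cover',st[i,4],(cv2.boxPoints(cv2.minAreaRect(cn))+[x,y]).round(1).tolist(),'pred',proj(n,[X(a,-22,z) for a,z in((-62.5,0),(-62.5,165),(62.5,165),(62.5,0))]).round(1).tolist())
```

```text
[ 0.451 -0.295  0.319] [0.477 0.672 1.684]
top pred page [[386.1, 170.4], [386.6, 181.4], [351.6, 186.2], [350.9, 175.2]] [[368.9 178.3]]
127 [320.921 129.055] [[314.0, 125.0], [328.0, 125.0], [328.0, 134.0], [314.0, 134.0]]
106 [363.321 128.33 ] [[356.0, 125.0], [370.0, 125.0], [370.0, 133.0], [356.0, 133.0]]
359 [365.791 178.635] [[349.1, 175.7], [384.0, 170.7], [385.6, 182.1], [350.7, 187.0]]
cover 556 [[334.0, 166.8], [370.8, 146.6], [383.2, 169.4], [346.3, 189.5]] pred [[372.2, 158.0], [387.9, 169.8], [349.6, 175.0], [337.5, 162.7]]
scene pred page [[86.3, 229.8], [85.0, 218.4], [130.4, 203.4], [132.5, 214.4]] [[108.6 216.4]]
463 [111.415 214.639] [[86.5, 217.5], [131.8, 202.4], [135.0, 212.0], [89.7, 227.1]]
292 [123.908 290.997] [[114.0, 282.0], [133.0, 282.0], [133.0, 299.0], [114.0, 299.0]]
235 [183.243 293.157] [[173.0, 286.0], [192.0, 286.0], [192.0, 299.0], [173.0, 299.0]]
cover 2059 [[87.6, 229.2], [134.5, 203.7], [157.5, 246.1], [110.6, 271.6]] pred [[108.7, 265.1], [83.8, 229.8], [134.2, 212.9], [154.0, 249.6]]
```

Run:
```python
from pl import *
from scipy.ndimage import map_coordinates as mc
ys=np.arange(-115,116,1.)
for n in('top','scene'):
    im=cv2.GaussianBlur(cv2.imread('pics/%s9.png'%n),(3,3),0).astype(float)
    def prof(x,zs):
        acc=0
        for z in zs:
            uv=proj(n,[o+Rs.apply(np.array([x,y,z])/1e3) for y in ys])
            acc=acc+np.array([mc(im[:,:,k],[uv[:,1],uv[:,0]],order=1) for k in range(3)])
        return acc/len(zs)
    p=prof(44,[20,40,60,80,100,120,140]); g=p[2]-p[0]   # red-blue: cover grey ~0
    i=np.where(g<25)[0]; mid=(np.median(g[50:180])+np.median(np.r_[g[:15],g[-15:]]))/2
    w=np.where(g<mid)[0]; print(n,'binder edges',ys[w.min()],ys[w.max()],(ys[w.min()]+ys[w.max()])/2)
    for x in(50,56,62):
        p=prof(x,[0] if x<60 else [13]); q=(p[1]/p[2]); q=q-np.median(np.r_[q[:10],q[-10:]]); d=np.diff(cv2.GaussianBlur(q.reshape(1,-1),(9,1),0).ravel())
        print('  rest x',x,'edges',ys[np.argmax(d[:60])],ys[170+np.argmin(d[170:])], q[::12].round(2))
```

```text
top binder edges -56.0 75.0 9.5
  rest x 50 edges -95.0 90.0 [-0.   -0.    0.07  0.08  0.08  0.09  0.09  0.1   0.08  0.1   0.1   0.11
  0.12  0.12  0.13  0.14  0.14  0.1   0.01 -0.  ]
  rest x 56 edges -97.0 96.0 [-0.    0.01  0.09  0.12  0.12  0.12  0.12  0.13  0.11  0.13  0.13  0.11
  0.13  0.12  0.14  0.15  0.15  0.1   0.01 -0.  ]
  rest x 62 edges -93.0 99.0 [-0.01  0.    0.08  0.14  0.14  0.13  0.15  0.14  0.16  0.13  0.16  0.1
  0.14  0.12  0.15  0.15  0.17  0.12  0.03 -0.  ]
scene binder edges -56.0 76.0 10.0
  rest x 50 edges -93.0 89.0 [ 0.   -0.    0.07  0.09  0.09  0.09  0.1   0.1   0.11  0.11  0.1   0.08
  0.09  0.1   0.11  0.12  0.11  0.07 -0.03 -0.  ]
  rest x 56 edges -94.0 92.0 [ 0.    0.01  0.12  0.14  0.14  0.14  0.15  0.15  0.15  0.14  0.14  0.11
  0.1   0.12  0.13  0.12  0.12  0.08 -0.03 -0.  ]
  rest x 62 edges -92.0 92.0 [ 0.    0.01  0.05  0.11  0.12  0.12  0.12  0.12  0.13  0.14  0.13  0.1
  0.1   0.11  0.12  0.13  0.12  0.1  -0.02 -0.  ]
```

Emit:
{"method": "step_arm", "body": {"moves": [[[40,-3,30],[0,0,0],80],[[60,-3,65],[0,0,0],80],[[60,-3,100],[0,0,0],80],[[60,-3,130],[0,0,0],80],[[60,-3,155],[0,0,0],80],[[60,-3,175],[0,0,0],80],[[60,-3,190],[0,0,0],80],[[60,-3,198],[0,0,0],80]]}}

```text
clock: 13.27
tcp_pos: [0.536, -0.3392, 0.1304]
orientation: [-0.146, 0.744, -0.64, 0.123]
wrist_force: [-0.5, 0.7, 0.1]
finger_gap: 0.0802
grip_force: 0.0
```

Emit:
{"method": "step_arm", "body": {"moves": [[[0,0,0],[0,0,0],60],[[0,0,0],[0,0,0],50],[[0,0,0],[0,0,0],44],[[0,0,0],[0,0,0],38],[[0,0,0],[0,0,0],30],[[0,0,0],[0,0,0],30]], "grip_force": 40}}

```text
clock: 13.77
tcp_pos: [0.5368, -0.3413, 0.1347]
orientation: [-0.145, 0.744, -0.64, 0.127]
wrist_force: [-1.5, -1.1, 3.5]
finger_gap: 0.0436
grip_force: 41.8
```

```bash
python3 pl.py | grep -v '^30'
```

```text
[ 0.537 -0.341  0.135] [-1.492 -1.129  3.451] [-0.844  0.287 -0.301  0.762  0.321 -2.529]
22 0 [ 0.534 -0.336  0.135] [-5.1  1.8 -0.7] [-0.004 -0.004 -0.002]
(0, 0, 0) [24.283 -5.543 -0.812]
(0, 22, 0) [ 2.284 -5.509 -0.889]
(0, 22, 100) [ 1.934 -5.163 99.11 ]
(0, 22, 165) [  1.706  -4.938 164.109]
F seat [-0.233 -0.89   3.817]
```

Emit:
{"method": "step_arm", "body": {"moves": [[[0,-1,-3],[0,0,0],30],[[0,-1,-6],[0,0,0],30],[[3,-1,-6],[0,0,0],30],[[6,-1,-6],[0,0,0],30],[[7,-1,-6],[0,0,0],30],[[7,-1,-6],[0,0,0],30]], "grip_force": 50}}

```text
clock: 14.27
tcp_pos: [0.5362, -0.3477, 0.1388]
orientation: [-0.145, 0.744, -0.64, 0.125]
wrist_force: [0.5, -0.5, -3.4]
finger_gap: 0.0434
grip_force: 51.3
```

```bash
python3 pl.py | grep -v '^30'
```

```text
[ 0.536 -0.348  0.139] [ 0.536 -0.524 -3.407] [-0.853  0.293 -0.281  0.782  0.323 -2.538]
22 0 [ 0.534 -0.336  0.135] [-11.4   1.9   3.6] [-0.002 -0.001 -0.002]
(0, 0, 0) [ 24.18  -11.491   3.594]
(0, 22, 0) [  2.18 -11.44   3.55]
(0, 22, 100) [  1.981 -11.36  103.55 ]
(0, 22, 165) [  1.851 -11.308 168.55 ]
F seat [-0.858 -0.599 -3.328]
```

Emit:
{"method": "step_arm", "body": {"moves": [[[1,0,1.5],[0,0,0],30],[[1,0,3],[0,0,0],30],[[1,0,4.5],[0,0,0],30],[[1,0.5,5.5],[0,0,0],30],[[1,2,5.5],[0,0,0],30],[[1,3,5.5],[0,0,0],30],[[1,3,5.5],[0,0,0],30]]}}

```text
clock: 14.85
tcp_pos: [0.5372, -0.3484, 0.1345]
orientation: [-0.147, 0.744, -0.639, 0.127]
wrist_force: [3.2, 3.1, 4.0]
finger_gap: 0.0434
grip_force: 52.0
```

```bash
python3 pl.py | grep -v '^30'
```

```text
[ 0.537 -0.348  0.135] [3.198 3.092 3.965] [-0.854  0.297 -0.288  0.768  0.326 -2.54 ]
22 0 [ 0.534 -0.336  0.135] [-12.3   1.1  -0.7] [-0.006 -0.002 -0.001]
(0, 0, 0) [ 23.876 -12.493  -0.705]
(0, 22, 0) [  1.876 -12.477  -0.843]
(0, 22, 100) [  1.247 -12.316  99.155]
(0, 22, 165) [  0.838 -12.212 164.154]
F seat [4.85  2.572 2.317]
```

Seated with light force; release and withdraw.

Emit:
{"method": "step_arm", "body": {"moves": [[[0,0,0],[0,0,0],46],[[0,0,0],[0,0,0],50],[[0,0,0],[0,0,0],58],[[0,0,0],[0,0,0],66],[[0,0,0],[0,0,0],76],[[0,0,0],[0,0,0],76],[[0,0,-10],[0,0,0],76]]}}

```text
clock: 15.43
tcp_pos: [0.5312, -0.348, 0.1404]
orientation: [-0.146, 0.744, -0.64, 0.124]
wrist_force: [-0.8, 0.5, 0.1]
finger_gap: 0.0755
grip_force: 0.0
```

Emit:
{"method": "step_arm", "body": {"moves": [[[0,0,-15],[0,0,0],76],[[0,0,-35],[0,0,0],76],[[0,0,-60],[0,0,0],76],[[0,0,-90],[0,0,0],76],[[0,0,-125],[0,0,0],76],[[-20,0,-160],[0,0,0],76],[[-60,0,-180],[0,0,0],76],[[-60,0,-180],[0,0,0],76]]}}

```text
clock: 16.1
tcp_pos: [0.4549, -0.2972, 0.315]
orientation: [-0.145, 0.744, -0.639, 0.128]
wrist_force: [0.3, 0.1, -0.7]
finger_gap: 0.0761
grip_force: 0.0
```

Run:
```python
from pl import *
from scipy.ndimage import map_coordinates as mc
s=telemetry.get_state(); print(s['tcp_pos'],s['wrist_force'],s['finger_gap'])
ys=np.arange(-115,116,1.)
X=lambda a,b,c: o+Rs.apply(np.array([22-b,a,c])/1e3)
for n,(x,y,w,h) in(('top',(330,160,70,40)),('scene',(60,190,100,60))):
    im=shot(n,n+'10.png'); c=im[y:y+h,x:x+w]
    m=((c.min(2)>115)&(c[:,:,2]>c[:,:,0]*.8)).astype(np.uint8)
    k,l,st,ce=cv2.connectedComponentsWithStats(m); i=1+np.argmax(st[1:,4])
    bx=cv2.boxPoints(cv2.minAreaRect(cv2.findContours((l==i).astype(np.uint8),0,2)[0][0]))+[x,y]
    cam,d=ray(n,bx.mean(0)[None]); cs=Rs.inv().apply(cam-o); ds=Rs.inv().apply(d)[0]
    print(n,st[i,4],'page centre in seat at z=158',(cs+ds*((.158-cs[2])/ds[2]))*1e3)
    imb=cv2.GaussianBlur(im,(3,3),0).astype(float); g=0
    for z in(20,40,60,80,100,120,140):
        uv=proj(n,[o+Rs.apply(np.array([44,yy,z])/1e3) for yy in ys])
        g=g+mc(imb[:,:,0]-imb[:,:,2],[uv[:,1],uv[:,0]],order=1)/7
    mid=(np.median(g[50:180])+np.median(np.r_[g[:15],g[-15:]]))/2; q=np.where(g<mid)[0]; print('edges',ys[q.min()],ys[q.max()])
# rack: row still standing? compare rack crop with s7
for a,bb,r in(('s7.png','scene10.png',(180,300,235,325)),):
    A=cv2.imread('pics/'+a).astype(float);B2=cv2.imread('pics/'+bb).astype(float); y0,y1,x0,x1=r
    print('rack diff',np.abs(A-B2)[y0:y1,x0:x1].mean(), 'phase',cv2.phaseCorrelate(A[y0:y1,x0:x1].mean(2),B2[y0:y1,x0:x1].mean(2)))
```

```text
[ 0.455 -0.297  0.315] [ 0.326  0.112 -0.732] 0.07606422968739611
top 335 page centre in seat at z=158 [ 21.048  -3.943 158.   ]
edges -63.0 67.0
scene 465 page centre in seat at z=158 [ 20.002  -3.015 158.   ]
edges -63.0 69.0
rack diff 3.9013271604938273 phase ((0.03151221941703142, -0.036362259860858615), 0.9130847885851895)
```

```bash
python3 -c "
from workcell import env
print(env.hand_in())"
```

```text
the job is handed in; nothing more can be done
None
```

I tipped the binder forward, lifted it out and set it on the book rest, standing on the ledge and leaning against the back, spine to the reader's left, about 1 mm off centre after one regrasp; I let go and handed in at 16 s, with the four box files still standing in the rack; I did no final check on the other desk items.

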